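Bring a filter station onto the running vacuum manifold

ROBOT

A 6-joint arm with a two-finger parallel gripper is mounted at the origin on the work surface. World frame = base frame: x ahead of the robot, y to its left, z up, the work surface at z = 0. Lengths are in m, angles in rad, forces in N, time in s.
With the tool pointing down it reaches from about 0.25 to 0.775 m from the base axis. Payload 4 kg.
Tool frame: the origin (TCP) lies midway between the tips of the shut fingers; the grasp point (between the pads) lies bot.grip_point_offset behind it (bot.grip_point_offset is the distance from the TCP to the grasp point, in m); z points along the fingers, y is the line along which they close (so a half turn about z gives the same grasp; the last joint's range is limited). The gripper opens to 85 mm and grips with 20 to 120 N. Pads are 22 mm wide; open, the fingers measure 114 mm over their backs; the gripper's body (76 mm by 85 mm) begins 54 mm behind the grasp point. The pads swing forward as they close: fully open they stand 13 mm farther back than shut.
Start: joints at [-1.368, 0.087, 1.371, -0, 1.684, -0.103], TCP at [0.166, -0.525, 0.205] pointing down, gripper open.
Joint ranges: [-3.1, 3.1], [-0.76, 2.03], [0.27, 2.55], [-1.08, 4.22], [0.17, 2.65], [-2.57, 2.57]. Speed limits (rad/s): [2.79, 2.79, 3.14, 3.14, 3.14, 3.14].

INTERFACE

Orientations are given as a rotation vector (axis times angle).
In Python, from bench import bot gives the robot as it stands. The module is installed in compiled form; this text tells all that it offers.
- The arm moves only by the tool move_arm, never from a script. Its argument "steps" is a list of rows, each a list of 7 numbers: the shift along the tool's x, y, z in mm, then the turn, a rotation vector about the tool's x, y, z in degrees, then the opening in per cent of the stroke, from 0 (shut) to 100 (fully open). In form: [[tx, ty, tz, wx, wy, wz, gripper], ...]. A call has 1 to 20 rows; each row shifts and turns the commanded pose from where the row before left it, along the tool's axes as they then stand; what a row does not reach is not made up. A row lasts 1/12 s, in which the tool goes at most 41.7 mm and 7.16 degrees, less where a joint would pass 70% of its speed; a pose out of reach is approached as far as the arm can. A call with a gripper value outside its range is refused whole. The fingers move at their own pace and stop on an object; "force" is the grip in N (left out, the last holds). Time passes only in rows, so rows that do not move let the fingers close. It gives the time, the measured TCP pose, the force, the opening and the grip force at its end, in the units of the state.
- bot.get_obs(): the state, without advancing time (a new reading comes with each control period).
- bot.capture(name): name is "side" or "top" or "wrist"; returns (picture, depth): 384x512x3 uint8, red, green, blue; 384x512 float32, m along the optical axis (not along the pixel's ray), 0 where there is no reading.
- bot.camera_params(name): a dict with "intrinsics" (3x3 intrinsics, pixels), "k1" (the pictures are not rectified: a ray, as slopes to the right and down, at radius r is drawn at 1 + k1 r^2 times it, then the intrinsics apply), "world_from_camera" (4x4, takes a point from camera to world coordinates). Camera axes: x right, y up, looking along -z (the intrinsics and any distortion apply to the point x, -y, -z); pixel columns grow to the right and rows downward; lengths in m; the calibration is good to about 2 mm. A picture is of the moment at which its call begins: read the wrist's pose just before it. camera_params takes no time and is no camera call; for the wrist camera it gives the pose at the moment of the call.
- bot.job_done(): hands the job in; it is judged then, once.
The state is a dict: "time_s": time; "joint_pos": joint angles; "qd": joint speeds; "joint_efforts": joint torques, N m; "tcp_pos": TCP position; "tool_rot": TCP orientation; "ft_force": force on the tool from outside, world axes, zero at the start; "torque": the same for the moment, N m; "grip_width": finger opening in m; "finger_force": force on a finger pad.
Only numpy, scipy, OpenCV 4.12 (cv2) and the standard library are available. Lean on these libraries where they do the work, as an engineer would, in place of code of your own. Each camera call takes 0.05 s, during which the arm holds its last target. There are 200 camera calls.

TASK

One steel filter funnel on the vacuum manifold stands loose and proud on its head: press it down fully home, then twist it clockwise until it locks, and only then open its own valve, to the same opening angle as the valve of the running (lidded) funnel. The station with no funnel has been left open and is leaking vacuum, so shut its valve fully too. Leave the running station's valve as it is and do not disturb the bottles, glassware and other things around.

Things in the scene. Friction and masses are not known exactly. Their poses are not given: they have to be found in the camera images.
- manifold: Vacuum manifold, fixed: base plate 420 mm along y, pump behind (+x) 150 mm high, three stations at y = -125, 0, 125 mm, order varies. Each has a funnel head on top (76 mm across, seat 180 mm high, two catches to 51 mm from its axis, 198 high) and, in front of it and lower, a valve on a 32 deg slope. Origin on the table under the middle head; x away from the robot, z up.
- funnel_rim (a point): Centre of the top rim of the loose funnel: an open upright steel tube, outside diameter 60 mm, 95 mm high, two small lugs at its foot. Loose, its rim is 286 to 289 mm above the table; home, 275 mm. z up; turns with the funnel.
- funnel_press (a joint): How far the loose funnel is pushed down its spigot, m: starts at 0 to 0.003, 0.014 = fully home (stop). Rubber seal: about 6 N to push, stays where left.
- funnel_turn (a joint): Turn of the loose funnel about its upright axis, rad: starts at 0 to 0.15, grows clockwise seen from above, 1.05 = locked under the bayonet catches (stop). About 0.12 N m, stays where left. Its lugs pass under the catches only when it is fully home: turn it only then.
- lever_loose_grip (a point): Grip point of the loose funnel's valve lever (starts shut): on the stem axis, mid-width, 10 mm under the lever's top. z: up along the stem, which leans 32 deg towards the robot side; y: along the lever to its long end. Black lever 14 mm wide, 24 high, from y = -18 to +54 mm (last 20 mm 10 wide); underside 20 mm above the sloping face, only a 12 mm stem below it. 93 mm in front of its funnel axis, 107 mm above the table.
- lever_loose (a joint): Opening of the loose funnel's valve, rad: 0 = shut (stop), long end along the row to the manifold's +y; grows anticlockwise looking down along the stem; 1.571 = wide open (stop), long end pointing down the slope to the robot side. 0.15 N m to turn, stays where left.
- lever_running_grip (a point): Grip point of the running valve lever (leave it): on the stem axis, mid-width, 10 mm under the lever's top. z: up along the stem, which leans 32 deg towards the robot side; y: along the lever to its long end. Black lever 14 mm wide, 24 high, from y = -18 to +54 mm (last 20 mm 10 wide); underside 20 mm above the sloping face, only a 12 mm stem below it. 93 mm in front of its funnel axis, 107 mm above the table.
- lever_running_tip (a point): Point on the running valve's lever, on its centre line, 52 mm from the stem axis towards the long end, level with the grip point along the stem.
- lever_running (a joint): Opening of the running valve, starts 0.5 to 1.1, rad: 0 = shut (stop), long end along the row to the manifold's +y; grows anticlockwise looking down along the stem; 1.571 = wide open (stop), long end pointing down the slope to the robot side. 0.15 N m to turn, stays where left.
- running_lid (a point): Top face centre of the white lid (65 mm across, its knob 11 mm higher) on the running station's funnel, which is home and locked: same tube as the loose one, rim at 275 mm.
- lever_idle_grip (a point): Grip point of the idle valve lever (starts open): on the stem axis, mid-width, 10 mm under the lever's top. z: up along the stem, which leans 32 deg towards the robot side; y: along the lever to its long end. Black lever 14 mm wide, 24 high, from y = -18 to +54 mm (last 20 mm 10 wide); underside 20 mm above the sloping face, only a 12 mm stem below it. 93 mm in front of its funnel axis, 107 mm above the table.
- lever_idle (a joint): Opening of the idle valve, starts 0.8 to 1.45, rad: 0 = shut (stop), long end along the row to the manifold's +y; grows anticlockwise looking down along the stem; 1.571 = wide open (stop), long end pointing down the slope to the robot side. 0.15 N m to turn, stays where left.
- idle_head (a point): Centre of the top of the bare spigot (51 mm across) of the idle station, the one with no funnel.
- reagent: Bystander: clear bottle with blue cap, 72 mm across, 150 mm high, at the left end of the manifold. Origin under its centre.
- amber: Bystander: amber bottle, 92 mm across, 200 mm high, at the right end of the manifold. Origin under its centre.
- beaker: Bystander: glass beaker, 68 mm across, 90 mm high, to the front left. Origin under its centre.
- flask: Bystander: conical flask, 80 mm across at the foot, 103 mm high, to the front right. Origin under its centre.
- petri: Bystander: flat glass dish, 94 mm across, 15 mm high, in front of the valves. Origin under its centre.
- forceps: Bystander: steel forceps lying flat, 125 mm long along x, 6 mm high, in front of the valves. Origin under the middle.
- filterbox: Bystander: round filter box, 64 mm across, 29 mm high, standing close in front of the valves. Origin under its centre.

How it is judged:
By the outcome, as a careful person would: the job done as asked, in the order asked, and still so for the second after the job is handed in, with the robot touching nothing.
It also fails if it takes over 67 s, if anything falls off the work surface, if the arm or the gripper's body presses on something with over 40 N, if the wrist force passes 120 N, or if a joint passes its speed limit or range.

## Working session

There is one attempt and no reset: what is moved stays moved. The work goes in short steps, Python scripts to look and compute and a tool call to move; the robot and the scene stay as the last step left them, time stands still between calls to the robot, and variables do not carry over. Pictures are saved under pics/ and viewed, at most 10 in all, crops included, and the job is handed in when it is done.

Besides the shell and the picture viewer there is one more tool, called as name(argument=value, ...), one argument or row to a line, values as JSON. move_arm: Moves the arm, as the interface text tells. Its arguments: {"type":"object","properties":{"steps":{"type":"array","items":{"type":"array","items":{"type":"number"}}},"force":{"type":"number"}},"required":["steps"]}

```bash
mkdir -p pics
cat > h.py <<'E'
import numpy as np, cv2
from bench import bot
def cap(n):
    P=bot.camera_params(n); im,d=bot.capture(n); return im,d,P
def pts(d,P):
    # world point per pixel
    K=np.array(P["intrinsics"]);T=np.array(P["world_from_camera"])
    h,w=d.shape; u,v=np.meshgrid(np.arange(w),np.arange(h))
    uv=np.stack([u,v],-1).reshape(-1,1,2).astype(np.float64)
    n=cv2.undistortPoints(uv,K,np.array([P["k1"],0,0,0.])).reshape(h,w,2)
    c=np.stack([n[...,0]*d,-n[...,1]*d,-d],-1)
    return c@T[:3,:3].T+T[:3,3]
def ray(px,P):
    K=np.array(P["intrinsics"]);T=np.array(P["world_from_camera"])
    n=cv2.undistortPoints(np.array(px,float).reshape(-1,1,2),K,np.array([P["k1"],0,0,0.])).reshape(-1,2)
    c=np.c_[n[:,0],-n[:,1],-np.ones(len(n))]
    return T[:3,3],c@T[:3,:3].T
def onz(px,P,z):
    o,r=ray(px,P); return o+r*((z-o[2])/r[:,2])[:,None]
E
python3 - <<'E'
from h import *
o=bot.get_obs();print(o["tcp_pos"],o["tool_rot"],bot.grip_point_offset,o["time_s"])
for n in("top","side"):
    im,d,P=cap(n);cv2.imwrite(f"pics/{n}0.png",im[...,::-1]);np.savez(f"{n}0.npz",im=im,d=d,W=pts(d,P));print(n,np.round(P["world_from_camera"],3).tolist(),P["intrinsics"])
E
```

```text
[ 0.16547154 -0.5239337   0.20362243] [-3.10271381e+00 -4.78259143e-01  1.84308940e-04] 0.0187 0.0
top [[0.009, 0.992, -0.122, 0.43], [-1.0, 0.007, -0.02, 0.011], [-0.019, 0.123, 0.992, 1.276], [0.0, 0.0, 0.0, 1.0]] [[476.31907337   0.         258.51420222]
 [  0.         476.31907337 184.43961202]
 [  0.           0.           1.        ]]
side [[-0.952, 0.187, -0.241, 0.36], [-0.305, -0.572, 0.761, 0.672], [0.005, 0.799, 0.602, 0.685], [0.0, 0.0, 0.0, 1.0]] [[363.6533695    0.         260.60365257]
 [  0.         363.6533695  183.36851863]
 [  0.           0.           1.        ]]
```

```bash
python3 -c "
import cv2,numpy as np
a=cv2.imread('pics/top0.png');b=cv2.imread('pics/side0.png')
cv2.imwrite('pics/t.png',cv2.resize(a,(784,588)));cv2.imwrite('pics/s.png',cv2.resize(b,(784,588)))"
```

```text
(no output)
```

View pics/t.png

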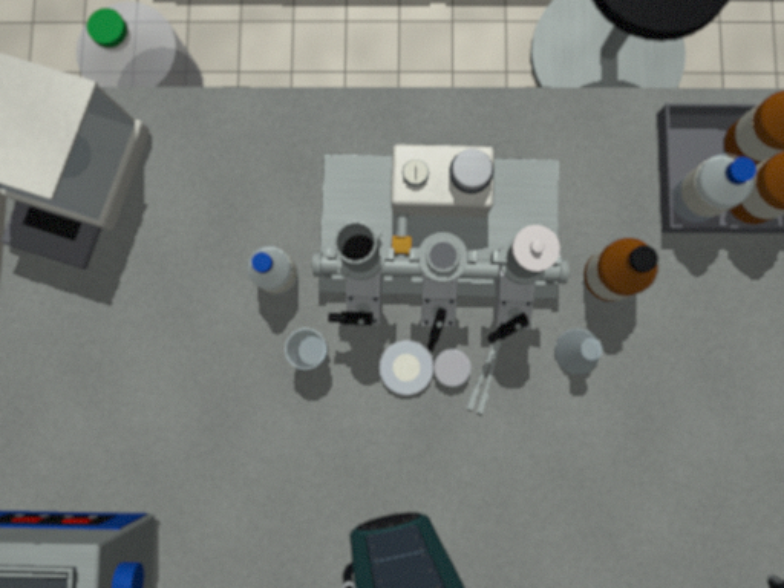

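View pics/s.png

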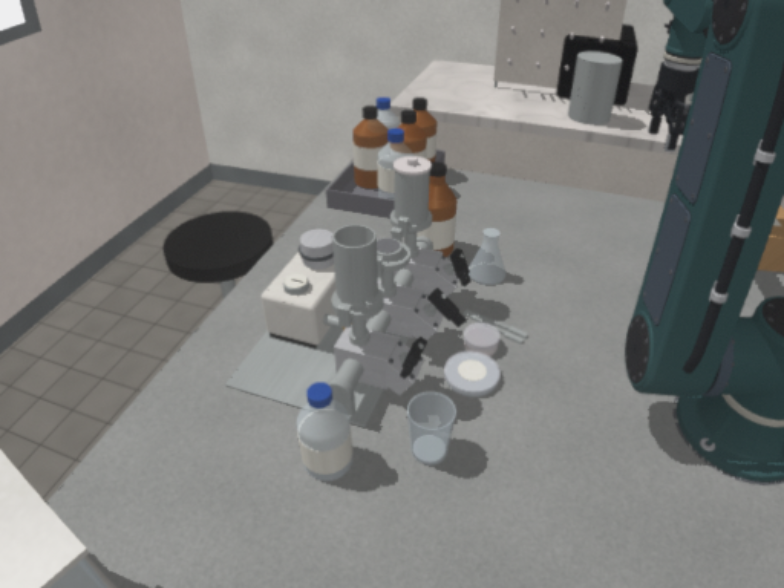

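The top picture (784 px wide) shows the loose open funnel on the left (357,243), the idle spigot in the middle (442,255) and the lidded running funnel on the right (536,247). The black levers are at (352,318), (437,328) and (510,328). Next I'll measure these.

```bash
cat > m.py <<'E'
from h import *
D=np.load("top0.npz");W=D["W"];im=D["im"].astype(int);d=D["d"];P=bot.camera_params("top")
def circ(c,r,zlo,zhi,name):
    v,u=np.mgrid[:384,:512]; m=(np.hypot(u-c[0],v-c[1])<r)&(W[...,2]>zlo)&(W[...,2]<zhi)
    p=W[m]; (x,y),R=cv2.minEnclosingCircle(p[:,:2].astype(np.float32)); print(name,m.sum(),(x,y),R,np.median(p[:,2])); return x,y
s=512/784
a=circ((357*s,243*s),30,.272,.3,"loose")
b=circ((536*s,247*s),30,.268,.285,"lid")
c=circ((442*s,255*s),25,.19,.24,"idle")
a,b=np.array(a),np.array(b);
# black levers
mask=(im.max(2)<45)&(W[...,2]>.07)&(W[...,2]<.16)
n,l,st,ce=cv2.connectedComponentsWithStats(mask.astype(np.uint8))
for i in range(1,n):
    if st[i,4]>40:
        p=W[l==i]; print(i,st[i],np.round(ce[i],1),np.round(p.mean(0),4),np.round(p.min(0),3),np.round(p.max(0),3))
E
python3 m.py
```

```text
loose 197 (0.608786404132843, 0.08761093765497208) 0.030328897759318352 0.28499036801435584
lid 677 (0.6024037599563599, -0.16215918958187103) 0.03283131495118141 0.28025070544077857
idle 431 (0.6051433086395264, -0.037190619856119156) 0.0509793721139431 0.19354832196416072
1 [279 202  12  27 122] [284.4 214.8] [ 0.4994 -0.0299  0.1063] [ 0.468 -0.043  0.079] [ 0.531 -0.017  0.124]
2 [215 204  29   8 183] [229.5 207.2] [0.5165 0.1047 0.1124] [0.507 0.072 0.099] [0.526 0.14  0.124]
3 [319 205  26  19 192] [331.6 213.9] [ 0.5025 -0.1453  0.1069] [ 0.481 -0.174  0.087] [ 0.525 -0.115  0.123]
6 [ 25 336  17   6  66] [ 33.7 339.1] [0.1952 0.5716 0.1101] [0.194 0.548 0.073] [0.196 0.59  0.139]
8 [ 58 337  15   5  43] [ 65.  338.9] [0.1955 0.4984 0.1021] [0.195 0.488 0.076] [0.197 0.511 0.129]
9 [234 336  40   9  76] [253.9 338.6] [0.2119 0.0408 0.1484] [ 0.201 -0.003  0.131] [0.219 0.086 0.16 ]
```

move_arm(
  steps=[
    [0, 0, -38, 0, 0, 0, 100],
    [0, 0, -38, 0, 0, 0, 100],
    [0, 0, -38, 0, 0, 0, 100],
    [0, 0, -38, 0, 0, 0, 100],
    [0, 0, -38, 0, 0, 0, 100],
    [33, -24, 0, 0, 0, 0, 100],
    [33, -24, 0, 0, 0, 0, 100],
    [33, -24, 0, 0, 0, 0, 100],
    [33, -24, 0, 0, 0, 0, 100],
    [33, -24, 0, 0, 0, 0, 100],
    [33, -24, 0, 0, 0, 0, 100],
    [33, -24, 0, 0, 0, 0, 100],
    [33, -24, 0, 0, 0, 0, 100],
    [33, -24, 0, 0, 0, 0, 100],
    [33, -24, 0, 0, 0, 0, 100],
    [33, -24, 0, 0, 0, 0, 100],
    [33, -24, 0, 0, 0, 0, 100],
    [0, 0, 0, 0, 0, -7, 100],
    [0, 0, 0, 0, 0, -7, 100],
    [0, 0, 0, 0, 0, -7, 100],
  ],
)

```text
time_s: 1.77
tcp_pos: [0.4569, -0.1294, 0.394]
tool_rot: [-2.96, -1.049, 0.002]
ft_force: [-0.2, -0.2, 0.9]
grip_width: 0.0851
finger_force: 0.0
```

```bash
cat >> h.py <<'E'
from scipy.spatial.transform import Rotation as Ro
def to(p,xaz=None,zax=(0,0,-1),xdir=None):
    """print local shift mm (tool axes now) and local rotvec deg to the target"""
    o=bot.get_obs();R=Ro.from_rotvec(o["tool_rot"])
    print("t",round(o["time_s"],2),"shift now-axes",np.round(R.inv().apply(np.array(p)-o["tcp_pos"])*1e3,1),end=" ")
    if xdir is not None:
        z=np.array(zax,float);z/=np.linalg.norm(z);x=np.array(xdir,float);x-=z*(x@z);x/=np.linalg.norm(x)
        T=Ro.from_matrix(np.c_[x,np.cross(z,x),z]);L=R.inv()*T
        print("turn",np.round(np.degrees(L.as_rotvec()),1),"shift target-axes",np.round(T.inv().apply(np.array(p)-o["tcp_pos"])*1e3,1),end=" ")
    print("q",np.round(o["joint_pos"],2),"F",np.round(o["ft_force"],1))
E
python3 - <<'E'
from h import *
to((.6088,.0876,.36),xdir=(0,1,0))
im,d,P=cap("wrist");cv2.imwrite("pics/w1.png",im[...,::-1]);print(np.round(P["world_from_camera"],3).tolist());np.savez("w1.npz",im=im,d=d,W=pts(d,P))
E
```

```text
t 1.77 shift now-axes [254.7 -73.   33.9] turn [ -0.1   0.  -51. ] shift target-axes [217.  151.9  34. ] q [-0.4  -0.04  1.12 -0.    2.06  0.49] F [-0.2 -0.2  0.9]
[[0.629, 0.747, 0.215, 0.511], [-0.777, 0.605, 0.172, -0.087], [-0.002, -0.275, 0.961, 0.563], [0.0, 0.0, 0.0, 1.0]]
```

View pics/w1.png

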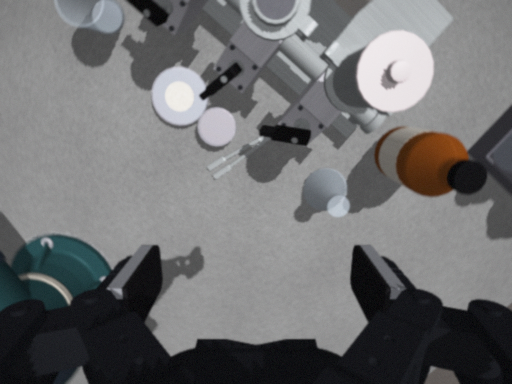

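The wrist view shows the running lever at (285,134), the idle lever at (222,80) and the lid at (395,70). Next, the lever angles in the stem planes.

```bash
cat > lev.py <<'E'
from h import *
import sys
A=np.array([.6088,.0876]);B=np.array([.6024,-.1622])
r=(A-B)/np.linalg.norm(A-B); xm=np.array([r[1],-r[0],0]); ym=np.array([r[0],r[1],0])
s,c=np.sin(np.radians(32)),np.cos(np.radians(32))
n=-s*xm+c*np.array([0,0,1]); down=-c*xm-s*np.array([0,0,1])   # stem, down-slope
G={k:np.r_[p,0]-.093*xm+[0,0,.107] for k,p in dict(loose=A,idle=(A+B)/2,running=B).items()}
def levers(D,names):
    im=D["im"].astype(int);W=D["W"]
    for k in names:
        Q=W-G[k];h=Q@n;a=Q@ym;b=Q@down
        m=(im.max(2)<70)&(h>.004)&(h<.017)&(np.hypot(a,b)<.065)
        nn,l,st,_=cv2.connectedComponentsWithStats(m.astype(np.uint8));i=1+st[1:,4].argmax();m=l==i
        q=np.c_[a[m],b[m]].astype(np.float32)
        ev,V=np.linalg.eigh(np.cov(q.T));v=V[:,1];v*=np.sign(v@q.mean(0))
        e=q@v;w=q@np.array([-v[1],v[0]])
        print(k,"G",np.round(G[k],4),m.sum(),"pca ang",round(np.arctan2(v[1],v[0]),3),"rect",np.round(cv2.minAreaRect(q),4).tolist() if 0 else [np.round(x,4) for x in cv2.minAreaRect(q)],"ext",np.round([e.min(),e.max(),w.min(),w.max(),w.mean()],4),"h",round(np.median(h[m]),4))
if __name__=="__main__":
    levers(np.load("w1.npz"),["running","idle"]);levers(np.load("top0.npz"),["running","idle","loose"])
    W=np.load("w1.npz")["W"];m=(abs(W[...,2]-.28)<.006)&(np.hypot(W[...,0]-B[0],W[...,1]-B[1])<.05)
    print("lid w1",cv2.minEnclosingCircle(W[m][:,:2].astype(np.float32)))
    print("xm",xm,"n",n)
E
python3 lev.py
```

```text
running G [ 0.5094 -0.1598  0.107 ] 431 pca ang 0.653 rect [array([0.0148, 0.0101]), array([0.0715, 0.0147]), np.float64(36.7157)] ext [-0.0178  0.0536 -0.0082  0.0066 -0.0022] h 0.0095
idle G [ 0.5126 -0.0349  0.107 ] 376 pca ang 1.327 rect [array([0.0041, 0.016 ]), array([0.0709, 0.0141]), np.float64(76.4604)] ext [-0.0189  0.052  -0.0071  0.007   0.0001] h 0.0093
running G [ 0.5094 -0.1598  0.107 ] 136 pca ang 0.666 rect [array([0.0139, 0.0097]), array([0.0705, 0.0152]), np.float64(39.6369)] ext [-0.0183  0.0523 -0.0084  0.0068 -0.0018] h 0.0083
idle G [ 0.5126 -0.0349  0.107 ] 118 pca ang 1.352 rect [array([0.0039, 0.0162]), array([0.0706, 0.014 ]), np.float64(76.603)] ext [-0.0186  0.052  -0.0072  0.0071 -0.0008] h 0.0085
loose G [0.5158 0.09   0.107 ] 133 pca ang -0.002 rect [array([0.0167, 0.0005]), array([0.0669, 0.018 ]), np.float64(2.274)] ext [-0.0166  0.0501 -0.0095  0.0087 -0.0011] h 0.0087
lid w1 ((0.6024630069732666, -0.1619153469800949), 0.03289731591939926)
xm [ 0.99967196 -0.02561209  0.        ] n [-0.52974543  0.01357234  0.8480481 ]
```

move_arm(
  steps=[
    [31, -9, 0, 0, 0, 0, 100],
    [31, -9, 0, 0, 0, 0, 100],
    [31, -9, 0, 0, 0, 0, 100],
    [31, -9, 0, 0, 0, 0, 100],
    [31, -9, 0, 0, 0, 0, 100],
    [0, 0, 0, 0, 0, -7, 100],
    [0, 0, 0, 0, 0, -7, 100],
    [0, 0, 0, 0, 0, -7, 100],
    [0, 0, 0, 0, 0, -7, 100],
    [0, 0, 0, 0, 0, -7, 100],
    [0, 0, 0, 0, 0, -7, 100],
    [0, 0, 0, 0, 0, -7, 100],
    [0, 0, 0, 0, 0, -2, 100],
    [0, 0, 0, 0, 0, 0, 100],
    [0, 0, 0, 0, 0, 0, 100],
  ],
)

```text
time_s: 3.07
tcp_pos: [0.5497, 0.0009, 0.3944]
tool_rot: [-2.234, -2.208, 0.001]
ft_force: [-0.2, -0.4, 0.3]
grip_width: 0.0852
finger_force: 0.0
```

Run:
```python
from h import *
to((.6088,.0876,.36),xdir=(0,1,0))
im,d,P=cap("wrist");cv2.imwrite("pics/w2.png",im[...,::-1]);W=pts(d,P);np.savez("w2.npz",im=im,d=d,W=W)
m=(W[...,2]>.275)&(W[...,2]<.296)&(np.hypot(W[...,0]-.609,W[...,1]-.088)<.045);print(m.sum())
if m.sum()>20: print(cv2.minEnclosingCircle(W[m][:,:2].astype(np.float32)),np.median(W[m][:,2]))
```

```text
t 3.07 shift now-axes [87.3 58.1 34.4] turn [-0.   0.  -0.7] shift target-axes [86.7 59.1 34.4] q [-0.1   0.13  0.95 -0.    2.06 -0.09] F [-0.2 -0.4  0.3]
1347
((0.608525812625885, 0.08794666081666946), 0.030303146690130234) 0.2863421090933907
```

View pics/w2.png

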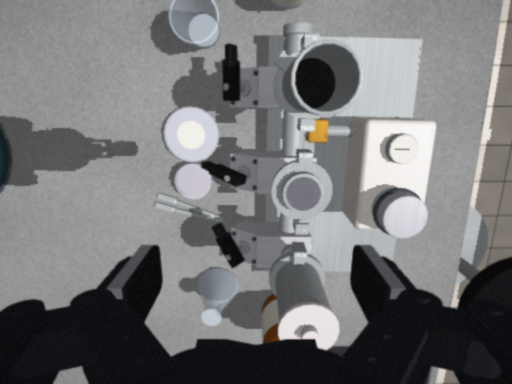

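The wrist view puts the loose funnel rim at (324,77), at world (0.6086, 0.0878, 0.286), which agrees with the top view. I'll go over it, descend and grip.

move_arm(
  steps=[
    [29, 19.5, 0, 0, 0, 0, 100],
    [29, 19.5, 0, 0, 0, 0, 100],
    [29, 19.5, 0, 0, 0, 0, 100],
    [0, 0, 0, 0, 0, 0, 100],
    [0, 0, 30, 0, 0, 0, 100],
    [0, 0, 30, 0, 0, 0, 100],
    [0, 0, 30, 0, 0, 0, 100],
    [0, 0, 30, 0, 0, 0, 100],
    [0, 0, 30, 0, 0, 0, 100],
    [0, 0, 0, 0, 0, 0, 100],
    [0, 0, 0, 0, 0, 0, 100],
  ],
)

```text
time_s: 4.03
tcp_pos: [0.6076, 0.0873, 0.2424]
tool_rot: [-2.229, -2.208, 0.007]
ft_force: [0.8, -0.3, 1.5]
grip_width: 0.0855
finger_force: 0.0
```

Run:
```python
from h import *
to((.6086,.0878,.242),xdir=(0,1,0))
```

```text
t 4.03 shift now-axes [0.5 1.  0.4] turn [-0.3  0.  -0.5] shift target-axes [0.5 1.  0.4] q [ 0.05  0.23  1.13 -0.    1.78  0.06] F [ 0.8 -0.3  1.5]
```

move_arm(
  force=45,
  steps=[
    [0.5, 1, 0, 0, 0, 0, 100],
    [0, 0, 0, 0, 0, 0, 50],
    [0, 0, 0, 0, 0, 0, 50],
    [0, 0, 0, 0, 0, 0, 50],
    [0, 0, 0, 0, 0, 0, 50],
    [0, 0, 0, 0, 0, 0, 50],
    [0, 0, 0, 0, 0, 0, 50],
    [0, 0, 0, 0, 0, 0, 50],
    [0, 0, 0, 0, 0, 0, 50],
  ],
)

```text
time_s: 4.78
tcp_pos: [0.6102, 0.0882, 0.2452]
tool_rot: [2.23, 2.212, 0.001]
ft_force: [-1.6, 0.4, 4.1]
grip_width: 0.0574
finger_force: 46.9
```

move_arm(
  steps=[
    [0, 0, 2, 0, 0, 0, 50],
    [0, 0, 2, 0, 0, 0, 50],
    [0, 0, 2, 0, 0, 0, 50],
    [0, 0, 2, 0, 0, 0, 50],
    [0, 0, 0, 0, 0, 0, 50],
    [0, 0, 0, 0, 0, 0, 50],
  ],
)

```text
time_s: 5.28
tcp_pos: [0.6102, 0.0881, 0.2375]
tool_rot: [2.23, 2.211, 0.002]
ft_force: [-2.6, -0.3, 6.3]
grip_width: 0.0574
finger_force: 47.2
```

move_arm(
  steps=[
    [0, 0, 2, 0, 0, 0, 50],
    [0, 0, 2, 0, 0, 0, 50],
    [0, 0, 1, 0, 0, 0, 50],
    [0, 0, 0, 0, 0, 0, 50],
    [0, 0, 0, 0, 0, 0, 50],
  ],
)

```text
time_s: 5.7
tcp_pos: [0.6103, 0.0881, 0.2373]
tool_rot: [2.228, 2.209, 0.007]
ft_force: [-6.0, 0.5, 19.5]
grip_width: 0.057
finger_force: 48.4
```

Run:
```python
from h import *
im,d,P=cap("side");W=pts(d,P);np.savez("s1.npz",im=im,d=d,W=W)
W0=np.load("side0.npz")["W"]
# outer wall facing side camera: top z per azimuth bin
for nm,w in(("before",W0),("now",W)):
    q=w[...,:2]-[.6086,.0878];r=np.hypot(q[...,0],q[...,1]);az=np.degrees(np.arctan2(q[...,1],q[...,0]))
    m=(r<.034)&(r>.027)&(w[...,2]>.2)&(w[...,2]<.3)
    print(nm,[(a,int(k.sum()),round(float(w[...,2][k].max()),4)) for a in range(0,180,20) if (k:=m&(az>=a)&(az<a+20)).sum()>5])
cv2.imwrite("pics/s1.png",cv2.resize(im[100:240,170:330,::-1],(800,700))[:600])
```

```text
before [(20, 17, 0.2872), (40, 71, 0.2871), (60, 126, 0.2875), (80, 167, 0.287), (100, 186, 0.2881), (120, 174, 0.2868), (140, 130, 0.287), (160, 83, 0.2864)]
now [(0, 32, 0.2994), (20, 29, 0.2968), (40, 57, 0.2755), (60, 108, 0.2752), (80, 145, 0.2753), (100, 157, 0.2755), (120, 149, 0.2756), (140, 139, 0.2984), (160, 57, 0.2683)]
```

View pics/s1.png

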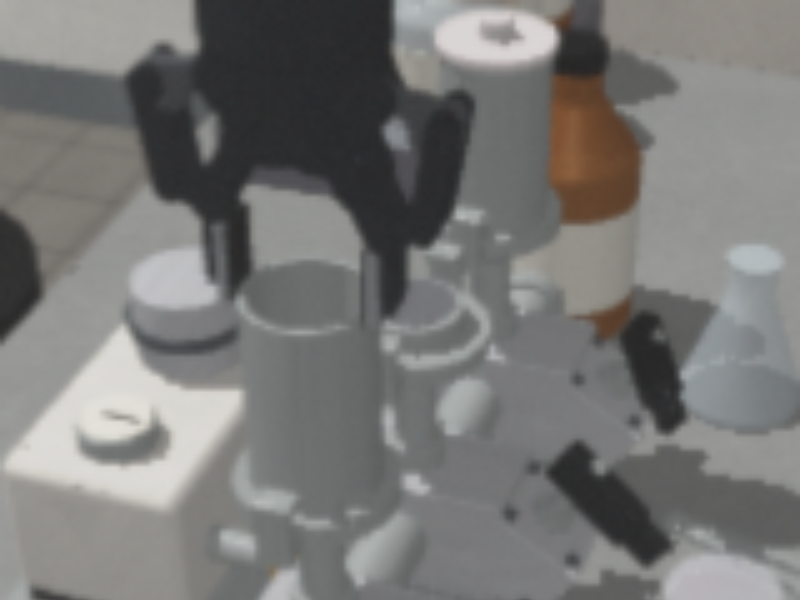

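The side view shows the tube gripped with its rim at about (310,300). Measured rim height is 0.2755 m, so it is fully home. Now I'll twist it clockwise.

move_arm(
  steps=[
    [0, 0, 0, 0, 0, 6, 50],
    [0, 0, 0, 0, 0, 6, 50],
    [0, 0, 0, 0, 0, 6, 50],
    [0, 0, 0, 0, 0, 6, 50],
    [0, 0, 0, 0, 0, 6, 50],
    [0, 0, 0, 0, 0, 6, 50],
    [0, 0, 0, 0, 0, 6, 50],
    [0, 0, 0, 0, 0, 4, 50],
    [0, 0, 0, 0, 0, 0, 50],
    [0, 0, 0, 0, 0, 0, 50],
  ],
)

```text
time_s: 6.58
tcp_pos: [0.6103, 0.0884, 0.2373]
tool_rot: [2.916, 1.164, 0.01]
ft_force: [-7.2, 0.5, 18.4]
grip_width: 0.0574
finger_force: 48.4
```

Run:
```python
from h import *
to((.6086,.0878,.237),xdir=(0,1,0));o=bot.get_obs();print(o["torque"])
```

```text
t 6.58 shift now-axes [-1.6 -0.7  0.3] turn [  0.3  -0.2 -46.5] shift target-axes [-0.6 -1.7  0.3] q [0.05 0.23 1.15 0.   1.76 0.86] F [-7.2  0.5 18.4]
[ 0.13151479  1.08531571 -0.11766972]
```

move_arm(
  steps=[
    [0, 0, 0, 0, 0, 3, 50],
    [0, 0, 0, 0, 0, 3, 50],
    [0, 0, 0, 0, 0, 3, 50],
    [0, 0, 0, 0, 0, 3, 50],
    [0, 0, 0, 0, 0, 2, 50],
    [0, 0, 0, 0, 0, 0, 50],
    [0, 0, 0, 0, 0, 0, 50],
  ],
)

```text
time_s: 7.17
tcp_pos: [0.6123, 0.0889, 0.2373]
tool_rot: [3.035, 0.804, 0.018]
ft_force: [-1.8, 2.0, 16.8]
grip_width: 0.0568
finger_force: 46.5
```

Run:
```python
from h import *
to((.6086,.0878,.237),xdir=(0,1,0));o=bot.get_obs();print(o["torque"])
```

```text
t 7.17 shift now-axes [-3.8 -0.9  0.2] turn [  0.5  -0.4 -60.3] shift target-axes [-1.1 -3.7  0.3] q [0.05 0.23 1.14 0.   1.76 1.11] F [-1.8  2.  16.8]
[0.07898733 0.00122715 0.49136096]
```

move_arm(
  steps=[
    [0, 0, 0, 0, 0, 2, 50],
    [0, 0, 0, 0, 0, 2, 50],
    [0, 0, 0, 0, 0, 0, 50],
    [0, 0, 0, 0, 0, 0, 50],
  ],
)

```text
time_s: 7.5
tcp_pos: [0.6128, 0.0889, 0.2373]
tool_rot: [3.06, 0.701, 0.019]
ft_force: [-0.4, 0.2, 16.0]
grip_width: 0.0568
finger_force: 45.0
```

Run:
```python
from h import *
to((.6086,.0878,.237),xdir=(0,1,0));o=bot.get_obs();print(o["torque"])
```

```text
t 7.5 shift now-axes [-4.2 -0.8  0.2] turn [  0.6  -0.4 -64.2] shift target-axes [-1.1 -4.2  0.3] q [0.05 0.23 1.14 0.   1.75 1.17] F [-0.4  0.2 16. ]
[-0.17580448 -0.25830214  1.41987465]
```

move_arm(
  steps=[
    [0, 0, 0, 0, 0, 0, 100],
    [0, 0, 0, 0, 0, 0, 100],
    [0, 0, 0, 0, 0, 0, 100],
    [0, 0, 0, 0, 0, 0, 100],
    [0, 0, 0, 0, 0, 0, 100],
    [0, 0, 0, 0, 0, 0, 100],
    [0, 0, -20, 0, 0, 0, 100],
    [0, 0, -30, 0, 0, 0, 100],
    [0, 0, -30, 0, 0, 0, 100],
    [0, 0, -30, 0, 0, 0, 100],
    [0, 0, 0, 0, 0, 0, 100],
    [0, 0, 0, 0, 0, 0, 100],
  ],
)

```text
time_s: 8.5
tcp_pos: [0.6108, 0.0881, 0.3446]
tool_rot: [3.063, 0.694, 0.009]
ft_force: [0.6, 0.5, -1.1]
grip_width: 0.0853
finger_force: 0.0
```

Run:
```python
from lev import *
tz=-n; to(G["loose"]-.10*tz,zax=tz,xdir=ym)
im,d,P=cap("side");w=pts(d,P)
q=w[...,:2]-[.6086,.0878];r=np.hypot(q[...,0],q[...,1]);az=np.degrees(np.arctan2(q[...,1],q[...,0]))
m=(r<.034)&(r>.027)&(w[...,2]>.2)&(w[...,2]<.295)
print([(a,int(k.sum()),round(float(w[...,2][k].max()),4)) for a in range(0,180,20) if (k:=m&(az>=a)&(az<a+20)).sum()>5])
```

```text
t 8.5 shift now-axes [-132.9  -67.   152. ] turn [-28.4  17.4 -61.3] shift target-axes [  -0.6 -206.4   51.2] q [ 0.05  0.26  0.9  -0.    1.98  1.18] F [ 0.6  0.5 -1.1]
[(20, 17, 0.2752), (40, 56, 0.2749), (60, 112, 0.276), (80, 140, 0.2745), (100, 156, 0.2752), (120, 149, 0.275), (140, 113, 0.2747), (160, 67, 0.2752)]
```

move_arm(
  steps=[
    [-33, -17, 0, 0, 0, 0, 100],
    [-33, -17, 0, 0, 0, 0, 100],
    [-33, -17, 0, 0, 0, 0, 100],
    [-33, -17, 0, 0, 0, 0, 100],
    [0, 0, 0, -2.8, 1.7, -6.1, 100],
    [0, 0, 0, -2.8, 1.7, -6.1, 100],
    [0, 0, 0, -2.8, 1.7, -6.1, 100],
    [0, 0, 0, -2.8, 1.7, -6.1, 100],
    [0, 0, 0, -2.8, 1.7, -6.1, 100],
    [0, 0, 0, -2.8, 1.7, -6.1, 100],
    [0, 0, 0, -2.8, 1.7, -6.1, 100],
    [0, 0, 0, -2.8, 1.7, -6.1, 100],
    [0, 0, 0, -2.8, 1.7, -6.1, 100],
    [0, 0, 0, -2.8, 1.7, -6.1, 100],
    [0, 0, 0, 0, 0, 0, 60],
    [0, 0, 0, 0, 0, 0, 60],
  ],
)

```text
time_s: 9.88
tcp_pos: [0.4606, 0.0922, 0.3395]
tool_rot: [1.947, 1.878, 0.521]
ft_force: [0.5, -0.9, 0.7]
grip_width: 0.0641
finger_force: 0.0
```

Run:
```python
from lev import *
tz=-n; to(G["loose"]-.06*tz,zax=tz,xdir=ym)
```

```text
t 9.88 shift now-axes [ -0.5 -73.3 167.8] turn [-1.   0.3 -0.5] shift target-axes [ -0.8 -76.3 166.4] q [ 0.15 -0.49  1.68 -0.09  1.42  0.17] F [ 0.5 -0.9  0.7]
```

move_arm(
  steps=[
    [0, 0, 0, -1, 0.3, -0.5, 60],
    [0, -38, 0, 0, 0, 0, 60],
    [0, -38, 0, 0, 0, 0, 60],
    [0, 0, 33, 0, 0, 0, 60],
    [0, 0, 33, 0, 0, 0, 60],
    [0, 0, 33, 0, 0, 0, 60],
    [0, 0, 33, 0, 0, 0, 60],
    [0, 0, 33, 0, 0, 0, 60],
    [0, 0, 0, 0, 0, 0, 60],
    [0, 0, 0, 0, 0, 0, 60],
  ],
)

```text
time_s: 10.72
tcp_pos: [0.4843, 0.0918, 0.1585]
tool_rot: [1.926, 1.882, 0.535]
ft_force: [-0.7, -0.2, 1.1]
grip_width: 0.0514
finger_force: 0.0
```

Run:
```python
from lev import *
tz=-n; to(G["loose"]+.0187*tz,zax=tz,xdir=ym)
im,d,P=cap("wrist");cv2.imwrite("pics/w3.png",im[...,::-1]);D=dict(im=im,d=d,W=pts(d,P))
levers(D,["loose"])
```

```text
t 10.72 shift now-axes [-1.  -0.3 79.1] turn [-0.2 -0.   0.1] shift target-axes [-1.  -0.5 79.1] q [ 0.13 -0.44  2.01 -0.1   1.02  0.18] F [-0.7 -0.2  1.1]
loose G [0.5158 0.09   0.107 ] 1543 pca ang 0.006 rect [array([0.0183, 0.0005]), array([0.0706, 0.0132]), np.float64(0.4095)] ext [-0.017   0.0537 -0.0063  0.0069  0.0001] h 0.0099
```

View pics/w3.png

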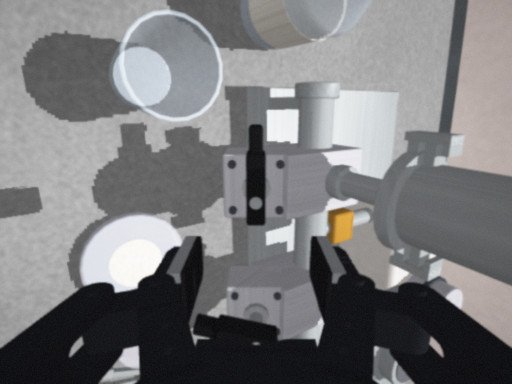

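The wrist view shows the loose valve's lever at (256,175). It is centred, shut, and within 1 mm of its modelled place, so I'll descend and grip.

move_arm(
  force=40,
  steps=[
    [-1, 0, 20, 0, 0, 0, 60],
    [0, 0, 20, 0, 0, 0, 60],
    [0, 0, 20, 0, 0, 0, 60],
    [0, 0, 18, 0, 0, 0, 60],
    [0, 0, 0, 0, 0, 0, 60],
    [0, 0, 0, 0, 0, 0, 5],
    [0, 0, 0, 0, 0, 0, 5],
    [0, 0, 0, 0, 0, 0, 5],
    [0, 0, 0, 0, 0, 0, 5],
    [0, 0, 0, 0, 0, 0, 5],
    [0, 0, 0, 0, 0, 0, 5],
    [0, 0, 0, 0, 0, 0, 5],
    [0, 0, 0, 0, 0, 0, 5],
  ],
)

```text
time_s: 11.85
tcp_pos: [0.5266, 0.09, 0.0958]
tool_rot: [1.922, 1.879, 0.542]
ft_force: [-1.3, -0.6, 0.0]
grip_width: 0.004
finger_force: 0.0
```

Run:
```python
from lev import *
tz=-n; to(G["loose"]+.0187*tz,zax=tz,xdir=ym); print(bot.get_obs()["torque"])
```

```text
t 11.85 shift now-axes [-0.3 -3.2  3.5] turn [ 0.2 -0.1  0.2] shift target-axes [-0.3 -3.2  3.5] q [ 0.11 -0.28  2.04 -0.1   0.83  0.18] F [-1.3 -0.6  0. ]
[-0.03187692  0.27230431 -0.043576  ]
```

Run:
```python
from lev import *
im,d,P=cap("wrist");im2,d2,P2=cap("side")
a=np.hstack([cv2.resize(im,(400,300)),cv2.resize(im2[160:280,200:360],(400,300))]);cv2.imwrite("pics/w4.png",a[...,::-1])
```

```text
(no output)
```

View pics/w4.png

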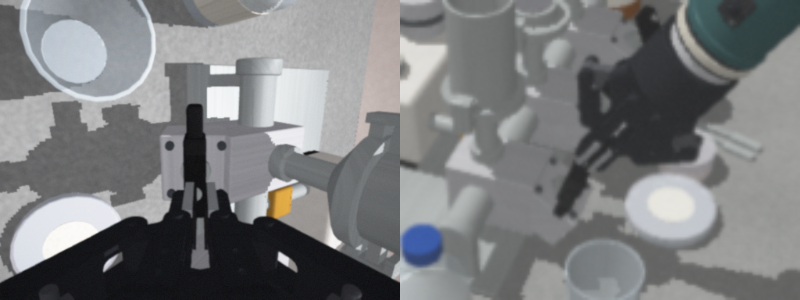

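The left half shows the pads at about (200,215), near the stem end of the lever at (195,150). A 4 mm opening with no force means they may not be holding it, so I'll check with depth.

Run:
```python
from lev import *
o=bot.get_obs();print(o["grip_width"],o["finger_force"],o["tcp_pos"])
im,d,P=cap("wrist");W=pts(d,P);Q=W-G["loose"]
np.set_printoptions(linewidth=200,suppress=True)
# along image column range near fingers: print (a=ym,down,h) mm for a few rows
for v in range(130,320,12):
    print(v,[tuple(int(x) for x in np.round(1e3*np.array([Q[v,u]@ym,Q[v,u]@down,Q[v,u]@n]))) for u in (235,243,250,257,264,272)],im[v,250].tolist())
cv2.imwrite("pics/w5.png",cv2.resize(im[130:330,170:340,::-1],(510,600),interpolation=cv2.INTER_NEAREST))
```

```text
0.004179580230758492 0.0 [0.5265706  0.08997944 0.09560966]
130 [(46, 14, -118), (46, 7, -115), (46, 2, -118), (46, -4, -122), (46, -10, -124), (45, -17, -130)] [115, 118, 120]
142 [(36, 14, -116), (51, 3, 8), (51, 0, 8), (51, -3, 6), (36, -10, -124), (35, -17, -129)] [29, 28, 30]
154 [(26, 14, -116), (46, 3, 7), (46, 0, 8), (46, -3, 7), (25, -10, -126), (24, -18, -131)] [25, 25, 26]
166 [(28, 11, -56), (40, 3, 8), (40, 0, 7), (40, -3, 7), (28, -8, -54), (28, -14, -55)] [29, 29, 30]
178 [(34, 7, 8), (35, 3, 10), (35, 0, 9), (35, -3, 10), (25, -8, -34), (25, -13, -34)] [14, 15, 17]
190 [(29, 7, 10), (29, 3, 11), (29, 0, 9), (29, -3, 11), (17, -8, -33), (17, -13, -34)] [28, 28, 28]
202 [(23, 7, 9), (23, 3, 10), (23, 0, 10), (23, -3, 9), (10, -8, -34), (10, -13, -34)] [21, 20, 23]
214 [(17, 7, 9), (18, 3, 11), (17, 0, 10), (17, -4, 10), (4, -8, -28), (2, -13, -33)] [15, 13, 14]
226 [(11, 7, 8), (11, 3, 9), (11, 0, 10), (11, -4, 9), (-4, -8, -28), (-6, -13, -34)] [20, 16, 21]
238 [(5, 7, 9), (10, 3, 21), (10, 0, 21), (5, -4, 9), (10, -7, 21), (10, -10, 21)] [18, 18, 20]
250 [(10, 6, 34), (10, 2, 34), (10, -1, 34), (-1, -4, 11), (10, -6, 33), (10, -10, 33)] [28, 30, 32]
262 [(10, 5, 44), (10, 2, 44), (9, -1, 41), (-7, -4, 11), (10, -6, 44), (9, -9, 43)] [22, 20, 22]
274 [(10, 4, 53), (8, 2, 49), (4, -1, 43), (-14, -4, 10), (8, -6, 49), (11, -8, 55)] [24, 23, 23]
286 [(11, 4, 62), (8, 2, 58), (0, -1, 45), (-104, -5, -122), (3, -6, 49), (11, -8, 62)] [38, 39, 41]
298 [(11, 4, 68), (4, 2, 58), (-5, -1, 45), (-118, -5, -122), (-2, -6, 49), (11, -8, 68)] [43, 44, 45]
310 [(15, 3, 81), (-1, 2, 57), (-10, -1, 46), (-97, -4, -74), (-8, -6, 48), (8, -8, 71)] [50, 51, 53]
```

View pics/w5.png

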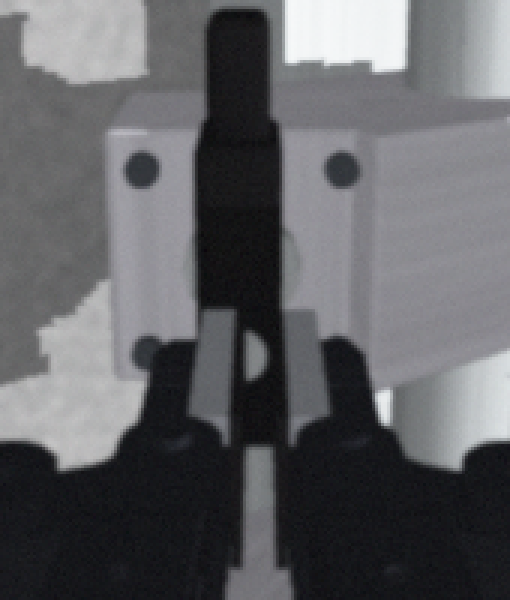

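The crop shows both grey pad faces at (215,360) and (305,360), shut above the lever top, although the TCP reads below it. I'll check where the fingertips really were against the TCP during the funnel grip, using the saved side depth.

Run:
```python
from lev import *
D=np.load("s1.npz");W=D["W"];im=D["im"].astype(int)
m=(im.max(2)<60)&(np.abs(W[...,0]-.61)<.07)&(np.abs(W[...,1]-.088)<.04)&(W[...,2]>.15)
p=W[m];z=np.sort(p[:,2]);print("s1 dark lowest z",z[:8],"n",m.sum())
i=np.argsort(p[:,2])[:6];print(np.round(p[i],3))
im,d,P=cap("wrist");W=pts(d,P);o=bot.get_obs();R=Ro.from_rotvec(o["tool_rot"]);L=R.inv().apply((W-o["tcp_pos"]).reshape(-1,3)).reshape(W.shape)*1e3
for v in (232,236,240,246,260):print(v,[tuple(int(x) for x in np.round(L[v,u])) for u in (238,243,247,267,272)])
T=np.array(P["world_from_camera"]);print("cam in tool",np.round(R.inv().apply(T[:3,3]-o["tcp_pos"])*1e3,1), np.round(R.inv().as_matrix()@T[:3,:3],3).tolist())
im,d,P=cap("side");W=pts(d,P);L=R.inv().apply((W-o["tcp_pos"]).reshape(-1,3)).reshape(W.shape)*1e3
m=(np.abs(L[...,0])<14)&(np.abs(L[...,1])<12)&(L[...,2]>-70)&(L[...,2]<20)
q=L[m];i=np.argsort(-q[:,2])[:300:15];print("side near tip",np.round(q[i]).astype(int).tolist())
```

```text
s1 dark lowest z [0.27291159 0.27479327 0.27640642 0.27647328 0.27667891 0.27747669
 0.27850368 0.2785647 ] n 2693
[[0.64  0.08  0.273]
 [0.639 0.087 0.275]
 [0.638 0.094 0.276]
 [0.639 0.082 0.276]
 [0.571 0.096 0.277]
 [0.638 0.099 0.277]]
232 [(8, -9, -26), (8, -6, -25), (8, -4, -26), (-10, 7, 18), (-11, 10, 19)]
236 [(10, -8, -35), (10, -6, -34), (10, -4, -34), (10, 5, -35), (10, 7, -35)]
240 [(10, -8, -38), (10, -6, -39), (10, -4, -39), (10, 5, -39), (10, 7, -39)]
246 [(9, -8, -43), (10, -5, -45), (10, -4, -45), (10, 5, -45), (10, 7, -45)]
260 [(10, -7, -58), (10, -5, -58), (10, -3, -58), (10, 4, -57), (10, 6, -58)]
cam in tool [ 6.840e+01  1.000e-01 -1.693e+02] [[-0.0, 0.962, 0.274], [1.0, 0.0, 0.0], [0.0, 0.274, -0.962]]
side near tip [[11, 11, 20], [-13, 6, 19], [6, 4, 14], [6, 1, 11], [10, 3, -16], [-2, -3, -26], [8, 9, -34], [13, 7, -38], [11, -3, -43], [10, -3, -47], [12, -9, -51], [13, -4, -55], [9, 8, -58], [12, -3, -63], [13, 5, -67]]
```

Both cameras show the real fingertips about 31 mm short of the reported TCP, so the pads shut above the lever. I'll open, recentre and go 28 mm deeper while watching the force.

move_arm(
  steps=[
    [0, 0, 0, 0, 0, 0, 60],
    [0, 0, 0, 0, 0, 0, 60],
    [0, 0, 0, 0, 0, 0, 60],
    [0, 0, 0, 0, 0, 0, 60],
    [0, 0, 0, 0, 0, 0, 60],
    [0, 0, 0, 0, 0, 0, 60],
  ],
)

```text
time_s: 12.6
tcp_pos: [0.5266, 0.09, 0.0957]
tool_rot: [1.922, 1.879, 0.542]
ft_force: [-0.1, -0.2, -0.1]
grip_width: 0.0512
finger_force: 0.0
```

Run:
```python
from lev import *
tz=-n; to(G["loose"]+.0437*tz,zax=tz,xdir=ym); print(bot.get_obs()["torque"])
im,d,P=cap("wrist");W=pts(d,P);o=bot.get_obs();R=Ro.from_rotvec(o["tool_rot"]);L=R.inv().apply((W-o["tcp_pos"]).reshape(-1,3)).reshape(W.shape)*1e3
m=(abs(L[...,0]-10)<2)&(L[...,2]>-70)&(abs(L[...,1])<50);q=L[m];i=np.argsort(-q[:,2])[:60:6];print(np.round(q[i]).astype(int).tolist())
```

```text
t 12.6 shift now-axes [-0.3 -3.3 28.4] turn [ 0.2 -0.1  0.2] shift target-axes [-0.3 -3.2 28.4] q [ 0.11 -0.28  2.04 -0.1   0.83  0.18] F [-0.1 -0.2 -0.1]
[-0.03979905  0.21578625 -0.00610662]
[[12, -43, 86], [9, -45, 85], [9, -46, 85], [10, -44, 84], [12, -45, 84], [8, -48, 83], [9, -49, 83], [8, -49, 82], [8, -50, 81], [11, 50, 29]]
```

move_arm(
  steps=[
    [0, -3.3, 0, 0, 0, 0, 60],
    [0, 0, 7, 0, 0, 0, 60],
    [0, 0, 7, 0, 0, 0, 60],
    [0, 0, 7, 0, 0, 0, 60],
    [0, 0, 5, 0, 0, 0, 60],
    [0, 0, 0, 0, 0, 0, 60],
  ],
)

```text
time_s: 13.15
tcp_pos: [0.5371, 0.0895, 0.0697]
tool_rot: [1.924, 1.881, 0.538]
ft_force: [-0.6, -0.1, 0.3]
grip_width: 0.0512
finger_force: 0.0
```

Run:
```python
from lev import *
tz=-n; to(G["loose"]+.0437*tz,zax=tz,xdir=ym); print(bot.get_obs()["torque"])
```

```text
t 13.15 shift now-axes [-0.1  1.7  0.8] turn [-0.  -0.   0.2] shift target-axes [-0.1  1.7  0.8] q [ 0.11 -0.22  2.05 -0.1   0.77  0.18] F [-0.6 -0.1  0.3]
[-0.03560098  0.26798079 -0.01261437]
```

move_arm(
  steps=[
    [0, 1.7, 0, 0, 0, 0, 60],
    [0, 0, 0, 0, 0, 0, 5],
    [0, 0, 0, 0, 0, 0, 5],
    [0, 0, 0, 0, 0, 0, 5],
    [0, 0, 0, 0, 0, 0, 5],
    [0, 0, 0, 0, 0, 0, 5],
    [0, 0, 0, 0, 0, 0, 5],
    [0, 0, 0, 0, 0, 0, 5],
  ],
)

```text
time_s: 13.82
tcp_pos: [0.5374, 0.0897, 0.072]
tool_rot: [1.924, 1.882, 0.538]
ft_force: [-7.8, -0.3, 2.4]
grip_width: 0.0136
finger_force: 39.8
```

Run:
```python
from lev import *
tz=-n; to(G["loose"]+.0437*tz,zax=tz,xdir=ym); print(bot.get_obs()["torque"])
```

```text
t 13.82 shift now-axes [-0.3  0.2  2.5] turn [-0.  -0.1  0.2] shift target-axes [-0.3  0.2  2.5] q [ 0.11 -0.23  2.04 -0.1   0.77  0.18] F [-7.8 -0.3  2.4]
[ 1.69958192e-04  9.44015755e-01 -3.93713671e-02]
```

move_arm(
  steps=[
    [0, 0, 0, 0, 0, -6, 5],
    [0, 0, 0, 0, 0, -6, 5],
    [0, 0, 0, 0, 0, -6, 5],
    [0, 0, 0, 0, 0, -6, 5],
    [0, 0, 0, 0, 0, -6, 5],
    [0, 0, 0, 0, 0, -6, 5],
    [0, 0, 0, 0, 0, -1.5, 5],
    [0, 0, 0, 0, 0, 0, 5],
    [0, 0, 0, 0, 0, 0, 5],
  ],
)

```text
time_s: 14.57
tcp_pos: [0.5379, 0.0899, 0.0723]
tool_rot: [1.184, 2.335, 0.324]
ft_force: [-5.8, 0.9, 2.7]
grip_width: 0.0135
finger_force: 39.7
```

Run:
```python
from lev import *
tz=-n; a=.655; to(G["loose"]+.0437*tz,zax=tz,xdir=np.cos(a)*ym+np.sin(a)*down); print(bot.get_obs()["torque"])
```

```text
t 14.57 shift now-axes [-0.2 -0.6  2.6] turn [ 0.1 -0.   0.1] shift target-axes [-0.2 -0.6  2.6] q [ 0.11 -0.23  2.04 -0.1   0.77 -0.48] F [-5.8  0.9  2.7]
[0.10317622 0.81723166 0.21224154]
```

Now I'll release, back out and measure the lever.

move_arm(
  steps=[
    [0, 0, 0, 0, 0, 0, 60],
    [0, 0, 0, 0, 0, 0, 60],
    [0, 0, 0, 0, 0, 0, 60],
    [0, 0, 0, 0, 0, 0, 60],
    [0, 0, 0, 0, 0, 0, 60],
    [0, 0, 0, 0, 0, 0, 60],
    [0, 0, -20, 0, 0, 0, 60],
    [0, 0, -30, 0, 0, 0, 60],
    [0, 0, -30, 0, 0, 0, 60],
    [0, 0, -30, 0, 0, 0, 60],
    [0, 0, -30, 0, 0, 0, 60],
    [0, 0, 0, 0, 0, 0, 60],
    [0, 0, 0, 0, 0, 0, 60],
  ],
)

```text
time_s: 15.65
tcp_pos: [0.4654, 0.0917, 0.1944]
tool_rot: [1.181, 2.328, 0.33]
ft_force: [0.1, -0.3, -0.0]
grip_width: 0.0511
finger_force: 0.0
```

Run:
```python
from lev import *
im,d,P=cap("wrist");levers(dict(im=im,W=pts(d,P)),["loose"])
im,d,P=cap("top");levers(dict(im=im,W=pts(d,P)),["running"])
tz=-n;a=1.33; to(G["idle"]-.06*tz,zax=tz,xdir=np.cos(a)*ym+np.sin(a)*down)
```

```text
loose G [0.5158 0.09   0.107 ] 1172 pca ang 0.653 rect [array([0.0143, 0.0118]), array([0.0713, 0.0128]), np.float64(37.6534)] ext [-0.0171  0.0542 -0.0058  0.007   0.0006] h 0.0098
running G [ 0.5094 -0.1598  0.107 ] 139 pca ang 0.662 rect [array([0.014, 0.01 ]), array([0.0701, 0.0161]), np.float64(37.011)] ext [-0.0178  0.0522 -0.0088  0.0072 -0.0021] h 0.0085
t 15.75 shift now-axes [-98.7 -76.7  37.8] turn [  0.1   0.1 -38.5] shift target-axes [ -29.5 -121.5   37.9] q [ 0.14 -0.51  1.99 -0.1   1.1  -0.47] F [ 0.6 -0.6 -0.5]
```

move_arm(
  steps=[
    [-24.7, -19.2, 0, 0, 0, 0, 60],
    [-24.7, -19.2, 0, 0, 0, 0, 60],
    [-24.7, -19.2, 0, 0, 0, 0, 60],
    [-24.7, -19.2, 0, 0, 0, 0, 60],
    [0, 0, 0, 0, 0, -6.4, 60],
    [0, 0, 0, 0, 0, -6.4, 60],
    [0, 0, 0, 0, 0, -6.4, 60],
    [0, 0, 0, 0, 0, -6.4, 60],
    [0, 0, 0, 0, 0, -6.4, 60],
    [0, 0, 0, 0, 0, -6.4, 60],
    [0, 0, 0, 0, 0, 0, 60],
    [0, 0, 0, 0, 0, 0, 60],
  ],
)

```text
time_s: 16.75
tcp_pos: [0.4606, -0.0337, 0.1887]
tool_rot: [0.35, 2.562, 0.084]
ft_force: [-0.2, 0.2, 0.4]
grip_width: 0.0514
finger_force: 0.0
```

Run:
```python
from lev import *
im,d,P=cap("wrist");cv2.imwrite("pics/w6.png",im[...,::-1])
for k in ("idle","running"):
    try: levers(dict(im=im,W=pts(d,P)),[k])
    except Exception as e: print(k,e)
tz=-n;a=1.33; to(G["idle"]+.0437*tz,zax=tz,xdir=np.cos(a)*ym+np.sin(a)*down)
```

```text
idle G [ 0.5126 -0.0349  0.107 ] 1147 pca ang 1.325 rect [array([0.0043, 0.0179]), array([0.0712, 0.0127]), np.float64(76.1752)] ext [-0.0172  0.054  -0.0064  0.0063  0.0001] h 0.0096
running G [ 0.5094 -0.1598  0.107 ] 1103 pca ang 0.65 rect [array([0.015 , 0.0107]), array([0.0718, 0.0137]), np.float64(37.0076)] ext [-0.0175  0.0543 -0.0075  0.0063 -0.0008] h 0.0095
t 16.8 shift now-axes [-4.000e-01 -1.000e-01  1.409e+02] turn [ 0.1 -0.  -0.3] shift target-axes [ -0.4   0.2 140.9] q [-0.31 -0.56  2.02  0.17  1.14 -1.64] F [-0.4  0.2 -0.4]
```

move_arm(
  steps=[
    [0, 0, 30, 0, 0, 0, 60],
    [0, 0, 30, 0, 0, 0, 60],
    [0, 0, 30, 0, 0, 0, 60],
    [0, 0, 30, 0, 0, 0, 60],
    [0, 0, 10, 0, 0, 0, 60],
    [0, 0, 10, 0, 0, 0, 60],
    [0, 0, 0, 0, 0, 0, 60],
    [0, 0, 0, 0, 0, 0, 60],
  ],
)

```text
time_s: 17.47
tcp_pos: [0.5356, -0.0354, 0.0722]
tool_rot: [0.347, 2.56, 0.083]
ft_force: [0.2, -0.7, 1.2]
grip_width: 0.0512
finger_force: 0.0
```

Run:
```python
from lev import *
tz=-n;a=1.327; to(G["idle"]+.0437*tz,zax=tz,xdir=np.cos(a)*ym+np.sin(a)*down)
```

```text
t 17.47 shift now-axes [ 1.  -0.4  2. ] turn [ 0.1  0.1 -0. ] shift target-axes [ 1.  -0.4  2. ] q [-0.25 -0.26  2.07  0.17  0.79 -1.64] F [ 0.2 -0.7  1.2]
```

Now I'll close the fingers and turn +1.327 rad (76°) clockwise to shut the valve.

move_arm(
  steps=[
    [1, 0, 1, 0, 0, 0, 60],
    [0, 0, 0, 0, 0, 0, 5],
    [0, 0, 0, 0, 0, 0, 5],
    [0, 0, 0, 0, 0, 0, 5],
    [0, 0, 0, 0, 0, 0, 5],
    [0, 0, 0, 0, 0, 0, 5],
    [0, 0, 0, 0, 0, 0, 5],
    [0, 0, 0, 0, 0, 0, 5],
    [0, 0, 0, 0, 0, 6, 5],
    [0, 0, 0, 0, 0, 6, 5],
    [0, 0, 0, 0, 0, 6, 5],
    [0, 0, 0, 0, 0, 6, 5],
    [0, 0, 0, 0, 0, 6, 5],
    [0, 0, 0, 0, 0, 6, 5],
    [0, 0, 0, 0, 0, 0, 5],
  ],
)

```text
time_s: 18.72
tcp_pos: [0.5354, -0.0353, 0.0722]
tool_rot: [1.136, 2.352, 0.311]
ft_force: [-6.3, 1.1, 6.1]
grip_width: 0.0132
finger_force: 41.3
```

Run:
```python
from lev import *
tz=-n; to(G["idle"]+.0437*tz,zax=tz,xdir=ym);print(bot.get_obs()["torque"])
```

```text
t 18.72 shift now-axes [ 0.4 -0.8  2.1] turn [ 0.2  0.  39.9] shift target-axes [-0.2 -0.9  2.1] q [-0.25 -0.26  2.07  0.17  0.79 -1.01] F [-6.3  1.1  6.1]
[ 0.04291365  0.70225361 -0.12385859]
```

move_arm(
  steps=[
    [0, 0, 0, 0, 0, 6, 5],
    [0, 0, 0, 0, 0, 6, 5],
    [0, 0, 0, 0, 0, 6, 5],
    [0, 0, 0, 0, 0, 6, 5],
    [0, 0, 0, 0, 0, 6, 5],
    [0, 0, 0, 0, 0, 6, 5],
    [0, 0, 0, 0, 0, 4, 5],
    [0, 0, 0, 0, 0, 2, 5],
    [0, 0, 0, 0, 0, 0, 5],
    [0, 0, 0, 0, 0, 0, 5],
  ],
)

```text
time_s: 19.55
tcp_pos: [0.5347, -0.0355, 0.0718]
tool_rot: [1.955, 1.852, 0.549]
ft_force: [-9.1, 1.4, 7.4]
grip_width: 0.013
finger_force: 46.2
```

Run:
```python
from lev import *
tz=-n; to(G["idle"]+.0437*tz,zax=tz,xdir=ym);print(bot.get_obs()["torque"])
```

```text
t 19.55 shift now-axes [ 0.1 -0.1  2.1] turn [ 0.1  0.  -1.6] shift target-axes [ 0.1 -0.1  2.1] q [-0.25 -0.26  2.07  0.17  0.79 -0.28] F [-9.1  1.4  7.4]
[-0.47297174  0.97593466  0.8295326 ]
```

The tool has turned to 1.6° past shut and the torque is up, so it is at the stop. I'll release, back away and verify.

move_arm(
  steps=[
    [0, 0, 0, 0, 0, 0, 60],
    [0, 0, 0, 0, 0, 0, 60],
    [0, 0, 0, 0, 0, 0, 60],
    [0, 0, 0, 0, 0, 0, 60],
    [0, 0, 0, 0, 0, 0, 60],
    [0, 0, 0, 0, 0, 0, 60],
    [0, 0, -20, 0, 0, 0, 60],
    [0, 0, -30, 0, 0, 0, 60],
    [0, 0, -30, 0, 0, 0, 60],
    [0, 0, -30, 0, 0, 0, 60],
    [0, 0, -30, 0, 0, 0, 60],
    [0, 0, -30, 0, 0, 0, 60],
    [0, 0, -30, 0, 0, 0, 60],
    [0, 0, 0, 0, 0, 0, 60],
    [0, 0, 0, 0, 0, 0, 60],
  ],
)

```text
time_s: 20.8
tcp_pos: [0.4294, -0.0331, 0.2432]
tool_rot: [1.956, 1.843, 0.555]
ft_force: [0.6, -0.4, -0.8]
grip_width: 0.0514
finger_force: 0.0
```

Run:
```python
from lev import *
im,d,P=cap("wrist")
for k in G:
    try: levers(dict(im=im,W=pts(d,P)),[k])
    except Exception as e: print(k,e)
cv2.imwrite("pics/f.png",cv2.resize(im[...,::-1],(784,588)))
im,d,P=cap("side");w=pts(d,P);np.savez("s2.npz",im=im,W=w)
q=w[...,:2]-[.6086,.0878];r=np.hypot(q[...,0],q[...,1])
m=(r<.034)&(r>.027)&(w[...,2]>.2)&(w[...,2]<.295);print("rim",w[m][:,2].max())
i0=np.load("side0.npz")["im"]
a=np.hstack([cv2.resize(x[190:230,205:260],(400,290)) for x in (i0,im)]);b=np.hstack([cv2.resize(x,(400,300)) for x in (i0,im)])
cv2.imwrite("pics/f2.png",np.vstack([a,b])[...,::-1])
```

```text
loose G [0.5158 0.09   0.107 ] 943 pca ang 0.651 rect [array([0.0113, 0.0093]), array([0.065 , 0.0139]), np.float64(36.8827)] ext [-0.0179  0.0471 -0.0065  0.0076  0.0009] h 0.0099
idle G [ 0.5126 -0.0349  0.107 ] 781 pca ang 0.0 rect [array([0.0183, 0.0002]), array([0.0132, 0.0715]), np.float64(89.858)] ext [-0.0175  0.054  -0.0063  0.0068  0.0002] h 0.0097
running G [ 0.5094 -0.1598  0.107 ] 620 pca ang 0.668 rect [array([0.0154, 0.0111]), array([0.07  , 0.0132]), np.float64(37.5874)] ext [-0.0161  0.054  -0.0075  0.0059 -0.0018] h 0.0094
rim 0.27586338821634054
```

View pics/f2.png

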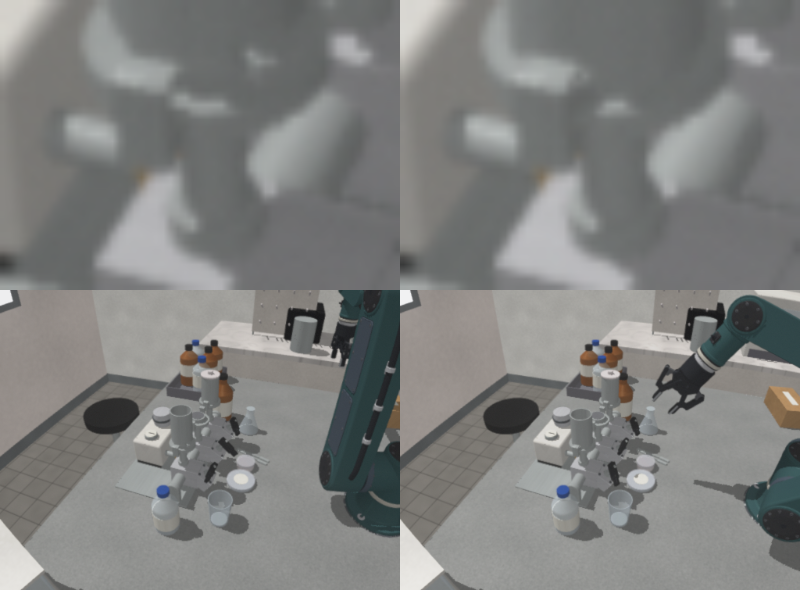

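The picture shows the bystanders where they were. The lug that stood at (255,55) on the loose funnel's foot has turned away, and the rim is at 0.275 m. Lever readings are loose 0.65, running about 0.655 and idle 0.00 rad, so I'm handing in.

```bash
python3 -c "
from bench import bot
print(bot.job_done())"
```

```text
the job is handed in; nothing more can be done
None
```

The job is handed in: the loose funnel is pressed home (rim at 0.275 m) and twisted clockwise to its stop, then its valve was opened to about 0.65 rad to match the running valve. The idle valve is shut (0.00 rad), the running valve was left alone, and the bystanders look undisturbed in the last side view.

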